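# Lay out a filigree brooch on the soldering board

## Task

Lay the five silver parts out flat on the soldering board, ready for soldering: the round plate halfway between the dark post and the dark square block, with the domed boss centred on top of it; the star halfway between the plate and the post, and the leaf halfway between the plate and the square block, all in one straight row. Set the ring behind the plate, halfway between the plate's centre and the steel straightedge that runs along the board's far side, and leave the flux jar standing where it is.

Things in the scene. Friction and masses are not known exactly. Their poses are not given: they have to be found in the camera images.
- board: Pale soldering board, 190 (x) x 290 (y) x 12 mm, fixed; origin at the centre of its underside, z up, x towards its far side. It may be turned up to 0.2 rad. A steel straightedge, 6 mm thick (x), 260 mm long (y), stands fixed on it along the far side, its centre line at x = +80 mm, its top 30 mm above the bench. The board's top is 12 mm above the bench (z = 0).
- post: Upright dark steel post, 12 mm diameter, 26 mm high, with a 22 mm wide, 4 mm high foot, fixed on the board at board x = -45 mm and board y = +125 or -125 mm (the square block has the other end). Origin at the centre of its foot, on the board's top.
- block: Dark steel block, 28 x 28 x 16 mm high, fixed on the board at the other end of the row from the post, 250 mm from it. Origin at the centre of its underside, on the board's top.
- plate: Loose plain round silver plate (disc), 42 mm diameter, 10 mm thick, flat on both sides. Origin at the centre of its underside, z up. Lies flat on the bench at the start.
- boss: Loose solid silver boss: a 26 mm diameter round button with a straight wall 9 mm high and a domed top, 18 mm high in all. Origin at the centre of its flat underside, z up. Stands on the bench at the start.
- star: Loose five-pointed silver star, 44 mm across (points at 22 mm from the centre), arms 6 mm thick, with a round upright stud 18 mm in diameter in its middle whose top is 18 mm above the underside (so it stands 12 mm above the arms): grip it by the stud. Origin at the centre of its underside, z up. Lies flat on the bench at the start.
- leaf: Loose silver leaf, 50 mm long (its x), 22 mm wide (its y) in the middle, where the sides are straight over 22 mm, pointed at both ends, 8 mm thick. Origin at the centre of its underside, z up. Lies flat on the bench at the start, its length within 0.6 rad of the world's x axis. On the board it may point any way.
- ring: Loose silver ring (short tube), outer diameter 36 mm, inner 28 mm, 10 mm high, axis upright. Origin at the centre of its underside, z up.
- flux: Small amber flux jar with a white cap, 38 mm diameter, 60 mm high, standing loose on the bench near the robot; leave it alone. Origin at the centre of its underside. The other, unlisted clutter within 0.45 m to either side is under 50 mm high.
There are look-alikes about, which are no part of the job. What is shaped like the boss but pink or yellow is not meant. What is shaped like the ring but brown is not meant.

How it is judged (in metres and radians):
At the end, for the whole second after the job is handed in: All released, flat, at rest: plate within 12 mm of midway post-block; boss on it, within 8 mm; star and leaf 47-78 mm from plate and from post / block, within 15 mm of the row; ring 46-80 mm from plate, within 14 mm (board x) of halfway to the straightedge, 20 mm of the board's midline (x of plate in the frame of board between -0.057 and -0.033 m and y of plate in the frame of board between -0.012 and 0.012 m and horizontal distance between boss and plate below 0.008 m and z of boss in the frame of plate between 0.008 and 0.012 m and horizontal distance between star and post between 0.047 and 0.078 m and horizontal distance between star and plate between 0.047 and 0.078 m and x of star in the frame of board between -0.06 and -0.03 m and horizontal distance between leaf and block between 0.047 and 0.078 m and horizontal distance between leaf and plate between 0.047 and 0.078 m and x of leaf in the frame of board between -0.06 and -0.03 m and x of ring in the frame of board between 0.0035 and 0.0315 m and horizontal distance between ring and plate between 0.046 and 0.08 m and y of ring in the frame of board between -0.02 and 0.02 m and z of plate in the frame of board between 0.01 and 0.0145 m and z of star in the frame of board between 0.01 and 0.0145 m and z of leaf in the frame of board between 0.01 and 0.0145 m and z of ring in the frame of board between 0.01 and 0.0145 m and angle between each of plate, boss, star, leaf's own z axis and vertical below 0.12 rad and linear speed of each of plate, boss, star, leaf, ring below 0.02 m/s and (angle between ring's own z axis and vertical below 0.12 rad or angle between ring's own z axis and vertical above 3.02 rad)); the robot touches nothing.
It fails at once if the flux jar is tipped or shifted by more than 20 mm (angle between flux's own z axis and vertical above 0.4 rad or distance of flux from where it was at the start of the episode above 0.02 m).
It also fails if it takes over 120 s, if anything falls off the work surface, if the arm or the gripper's body presses on something with over 40 N, if the wrist force passes 120 N, or if a joint passes its speed limit or range.

## Robot

A 6-joint arm with a two-finger parallel gripper is mounted at the origin on the work surface. World frame = base frame: x ahead of the robot, y to its left, z up, the work surface at z = 0. Lengths are in m, angles in degrees, forces in N, time in s.
With the tool pointing down it reaches from about 0.35 to 0.875 m from the base axis. Payload 4.2 kg.
Tool frame: the origin (TCP) lies midway between the tips of the shut fingers; the grasp point (between the pads) lies 19 mm behind it; z points along the fingers, y is the line along which they close (so a half turn about z gives the same grasp; the last joint's range is limited). The gripper opens to 87 mm and grips with 3 to 60 N. Pads are 19 mm wide; open, the fingers measure 117 mm over their backs; the gripper's body (75 mm by 190 mm) begins 51 mm behind the grasp point.
Start: joints at [81.222, 22.042, 0.453, 0, -68.411, -14.817], TCP at [0.25, 0.573, 0.223] pointing down, gripper open.
Joint ranges: [-179.83, 179.83], [-69.29, 118.12], [-61.27, 80.66], [-181.25, 117.63], [-171.15, -9.14], [-177.46, 177.46]. Speed limits (degrees/s): [159.86, 159.86, 180, 180, 180, 180].

## Interface

Orientations are given as [roll, pitch, yaw] about the fixed x, y, z axes, in that order (R = Rz(yaw) Ry(pitch) Rx(roll)).
In Python, from workcell import env gives the robot as it stands. The module is installed in compiled form; this text tells all that it offers. Calls block until the motion is done:
- env.goto(position, orientation): joint-space move of the TCP to a pose.
- env.move_straight(position, rotation=None, rate=0.15, force_limit=None): straight line of the TCP; rotation=None keeps the orientation; rate is the mean speed in m/s. With force_limit (N) it stops when the force on the tool has changed by that much, and returns True; else False.
- env.set_joints(angles): joint-space move.
- env.gripper_to(opening, grasp_force=None): opening from 0.0 (shut) to 1.0 (fully open); grasp_force is the grip in N (None keeps the last); returns when the fingers have stopped.
- env.dwell(seconds).
- env.inverse_kinematics(position, orientation): joint angles nearest the present ones, or None.
- env.read_state(): the state.
- env.grab_frame(name): name is "side" or "top" or "wrist"; returns a dict with "image" (400x640x3 uint8, blue, green, red), "fx", "fy", "cx", "cy" (pixels), "D" ([k1, k2, p1, p2, k3] as OpenCV has them; the pictures are not rectified), "position" and "orientation" of the camera in the world. Camera axes: x right, y up, looking along -z (the intrinsics and any distortion apply to the point x, -y, -z); pixel columns grow to the right and rows downward; lengths in m; the calibration is good to about 2 mm. A picture is of the moment at which its call begins. There is no depth.
A pose or a line that the arm cannot do raises env.Unreachable and nothing moves.
- env.close_job(): hands the job in; it is judged then, once.
Trained networks look in a picture, given as the dict that the camera call returned (one of the last four; its "shot" number tells which), for a name from the list of things; names that differ only in an ending like _2 or _b are one class to them, and where a whole thing is asked for, a point or a joint stands for the part that bears it (a point fixed in the world has none). Each returns a list of dicts, best first, with "score" (0 to 1); they miss things now and then, are a little off and sometimes report something else, mostly with a low value. They report only what shows in the picture. A call takes as long as a camera call. They do not tell look-alikes from the thing itself.
- env.search_frame(picture, thing): "xyz" ([x, y, z] in m, in world coordinates, good to about 4 mm: the middle of the surface that is visible of it).
- env.trace(picture, thing): "mask" (400x640 bool, what is visible of it).
The state is a dict: "clock": time; "joint_positions": joint angles; "qvel": joint speeds; "joint_torque": joint torques, N m; "position": TCP position; "tool_rot": TCP orientation; "force": force on the tool from outside, world axes, zero at the start; "wrist_torque": the same for the moment, N m; "opening": opening from 0.0 (shut) to 1.0 (fully open); "finger_force": force on a finger pad.
Only numpy, scipy, OpenCV 4.12 (cv2) and the standard library are available. Lean on these libraries where they do the work, as an engineer would, in place of code of your own. Each camera call takes 0.05 s, during which the arm holds its last target. There are 200 camera calls.

## Working session

There is one attempt and no reset: what is moved stays moved. The work goes in short steps, each a Python script; the robot and the scene stay as the last script left them, time stands still between calls to the robot, and variables do not carry over. Pictures are saved under pics/ and viewed, at most 14 in all, crops included, and the job is handed in when it is done.

```bash
mkdir -p pics
cat > h.py <<'E'
from workcell import env
import numpy as np, cv2
from scipy.spatial.transform import Rotation as R
def rot(o):
    return R.from_euler('xyz',o,degrees=True).as_matrix()
def ray(p,uv):
    K=np.array([[p['fx'],0,p['cx']],[0,p['fy'],p['cy']],[0,0,1]])
    n=cv2.undistortPoints(np.array(uv,float).reshape(-1,1,2),K,np.array(p['D'],float)).reshape(-1,2)
    d=np.c_[n[:,0],-n[:,1],-np.ones(len(n))]@rot(p['orientation']).T
    return np.array(p['position']),d
def onz(p,uv,z):
    c,d=ray(p,uv); return c+d*((z-c[2])/d[:,2])[:,None]
E
python3 - <<'E'
from h import *
for n in("top","side"):
    p=env.grab_frame(n); cv2.imwrite(f"pics/{n}0.png",p['image'])
    print(n,p['position'],p['orientation'],p['fx'],p['D'])
    for t in "board post block plate boss star leaf ring flux".split():
        for r in env.search_frame(p,t)[:4]: print(t,np.round(r['xyz'],3),round(r['score'],2))
s=env.read_state();print(s['tool_rot'],s['clock'],s['opening'])
E
```

```text
top [ 0.38386509 -0.04289673  1.45627395] [  6.29786743   0.66684488 -89.52203256] 487.30034361098893 [-0.07811456  0.          0.          0.          0.        ]
board [ 0.624 -0.025  0.007] 0.81
post [0.6   0.104 0.014] 0.49
plate [0.587 0.345 0.012] 0.43
boss [0.452 0.292 0.009] 0.72
boss [ 0.564 -0.353  0.01 ] 0.42
leaf [0.454 0.295 0.012] 0.41
ring [ 0.447 -0.312  0.011] 0.44
ring [ 0.441 -0.4    0.014] 0.4
side [ 0.35225933 -0.83941053  0.57646698] [ 57.75561245   0.90521182 -12.14809713] 413.5455685156116 [0.01136334 0.         0.         0.         0.        ]
board [ 0.625 -0.056  0.011] 0.72
block [ 0.56  -0.15   0.029] 0.64
plate [0.595 0.099 0.022] 0.54
boss [ 0.568 -0.362  0.011] 0.61
star [ 0.449 -0.058  0.007] 0.67
leaf [0.458 0.293 0.007] 0.46
ring [ 0.45  -0.315  0.007] 0.69
ring [ 0.444 -0.404  0.012] 0.62
flux [ 0.415 -0.193  0.038] 0.83
[-1.79998683e+02  2.73873152e-03 -2.35937688e+01] 1.0 0.9988232809902299
```

View pics/top0.png

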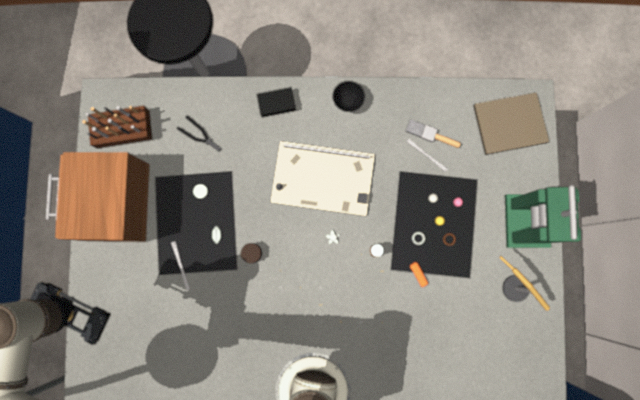

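View pics/side0.png

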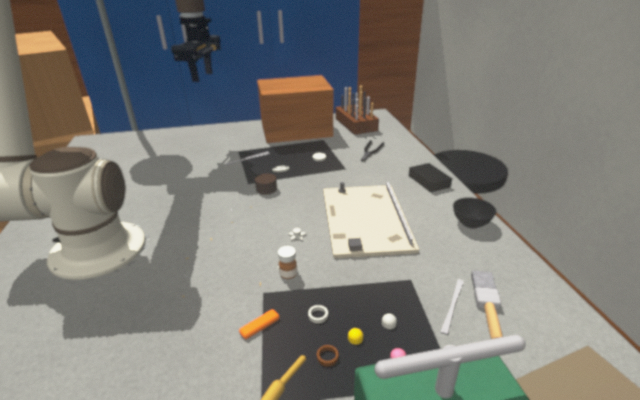

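Top view: plate (200,191), leaf (216,235), post (281,187), block (363,197), star (333,237), flux (377,250), silver boss (433,198), silver ring (418,238). The look-alikes are pink (458,202), yellow (440,221) and brown (449,240). Next is a short wrist-camera tour.

```bash
cat > tour.py <<'E'
from h import *
import pickle
views=[((.47,.30,.30),"plate leaf"),((.53,.30,.30),"plate leaf"),((.56,.05,.32),"board post star"),((.52,-.02,.32),"board post block star"),((.56,-.10,.32),"board block star"),((.47,-.35,.30),"boss ring"),((.53,-.33,.30),"boss ring")]
out=[]
for i,(pos,ts) in enumerate(views):
    env.goto(pos,[180,0,-90]); p=env.grab_frame("wrist")
    cv2.imwrite(f"pics/w{i}.png",p['image'])
    det={}
    for t in ts.split():
        a=env.search_frame(p,t)[:3]; m=env.trace(p,t)[:3]
        det[t]=(a,m)
        print(i,t,[(np.round(r['xyz'],3).tolist(),round(r['score'],2)) for r in a],
          [(np.round([*np.argwhere(r['mask']).mean(0)[::-1]]).tolist(),int(r['mask'].sum()),round(r['score'],2)) for r in m])
    out.append((p,det))
pickle.dump(out,open('tour.pkl','wb'))
print(env.read_state()['clock'],p['position'],p['orientation'])
im=[cv2.resize(cv2.imread(f"pics/w{i}.png"),(400,250)) for i in (0,2,4,5)]
cv2.imwrite("pics/m0.png",np.vstack([np.hstack(im[:2]),np.hstack(im[2:])]))
E
python3 tour.py
```

```text
0 plate [([0.58, 0.345, 0.011], 0.89)] [([248.0, 191.0], 537, 0.81)]
0 leaf [([0.452, 0.295, 0.011], 0.88)] [([328.0, 159.0], 319, 0.56)]
1 plate [([0.634, 0.1, 0.01], 0.7), ([0.594, 0.105, 0.018], 0.57), ([0.581, 0.346, 0.012], 0.55)] [([285.0, 192.0], 460, 0.56)]
1 leaf [([0.455, 0.295, 0.013], 0.55)] [([367.0, 160.0], 345, 0.63)]
2 board [([0.628, -0.045, 0.011], 0.63)] [([275.0, 103.0], 23391, 0.63), ([425.0, 5.0], 271, 0.33)]
2 post [([0.594, 0.1, 0.016], 0.46)] [([296.0, 195.0], 138, 0.71)]
2 star [([0.45, -0.051, 0.006], 0.94), ([0.413, -0.166, 0.026], 0.65)] [([391.0, 94.0], 359, 0.77)]
3 board [([0.626, -0.044, 0.012], 0.78), ([0.593, 0.098, 0.015], 0.18)] [([253.0, 149.0], 20461, 0.81)]
3 post [([0.594, 0.097, 0.016], 0.69)] [([274.0, 235.0], 138, 0.73)]
3 block [([0.562, -0.143, 0.02], 0.83)] [([288.0, 82.0], 442, 0.85)]
3 star [([0.451, -0.051, 0.008], 0.59)] [([362.0, 140.0], 287, 0.69)]
4 board [([0.623, -0.052, 0.011], 0.66)] [([281.0, 193.0], 16670, 0.58)]
4 block [([0.564, -0.146, 0.024], 0.8)] [([315.0, 137.0], 344, 0.72)]
4 star [([0.453, -0.051, 0.009], 0.6), ([0.596, 0.097, 0.018], 0.18)] [([384.0, 188.0], 324, 0.74)]
5 boss [([0.555, -0.431, 0.014], 0.6), ([0.499, -0.375, 0.015], 0.48)] [([299.0, 148.0], 212, 0.75), ([261.0, 110.0], 240, 0.7), ([257.0, 159.0], 231, 0.57)]
5 ring [([0.447, -0.309, 0.011], 0.64), ([0.445, -0.4, 0.016], 0.5)] [([265.0, 275.0], 87, 0.68), ([335.0, 130.0], 187, 0.57), ([332.0, 187.0], 245, 0.54)]
6 boss [([0.557, -0.43, 0.017], 0.69), ([0.499, -0.375, 0.012], 0.57), ([0.566, -0.356, 0.014], 0.56)] [([301.0, 96.0], 260, 0.7), ([295.0, 147.0], 216, 0.69), ([338.0, 134.0], 220, 0.67)]
6 ring [([0.446, -0.404, 0.014], 0.7), ([0.447, -0.31, 0.007], 0.64)] [([371.0, 175.0], 226, 0.77), ([376.0, 116.0], 219, 0.69)]
8.1083 [ 0.53065007 -0.41414482  0.46247916] [-1.77237216e+01 -5.51316604e-02 -1.79896708e+02]
```

View pics/m0.png

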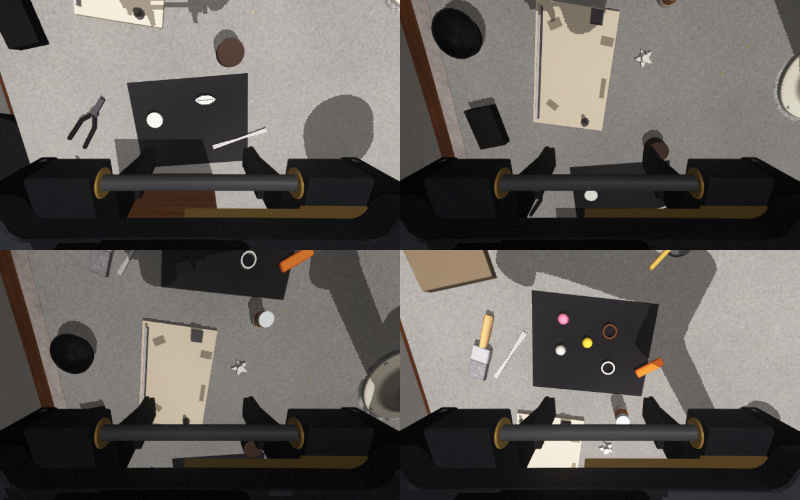

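```bash
cat > fit.py <<'E'
from h import *
import pickle
T=pickle.load(open('tour.pkl','rb'))
def tri(obs):
    A=np.zeros((3,3));b=np.zeros(3)
    for p,uv in obs:
        c,d=ray(p,[uv]);d=d[0]/np.linalg.norm(d[0]);M=np.eye(3)-np.outer(d,d);A+=M;b+=M@c
    x=np.linalg.solve(A,b)
    return x,[round(1e3*np.linalg.norm(np.cross(x-ray(p,[uv])[0],(lambda d:d/np.linalg.norm(d))(ray(p,[uv])[1][0]))),1) for p,uv in obs]
cen=lambda m:np.argwhere(m).mean(0)[::-1]
approx=dict(plate=(.581,.345,.01),leaf=(.453,.295,.008),star=(.451,-.051,.01),post=(.594,.099,.016),block=(.563,-.145,.028),boss=(.566,-.356,.014),ring=(.447,-.31,.01))
for t,a in approx.items():
    obs=[]
    for p,det in T:
        if t not in det: continue
        for m in det[t][1]:
            uv=cen(m['mask'])
            if np.linalg.norm(onz(p,[uv],a[2])[0,:2]-a[:2])<.02: obs.append((p,uv,m['mask']));break
    x,e=tri([o[:2] for o in obs]); print(t,np.round(x,4),e,[np.round(onz(o[0],[o[1]],a[2])[0,:2],4).tolist() for o in obs])
    if t in('leaf','block'):
        for p,uv,m in obs:
            w=onz(p,np.argwhere(m)[:,::-1],a[2])[:,:2]; print('  rect',cv2.minAreaRect((w*1000).astype(np.float32)))
for i,(p,det) in enumerate(T):
    if 'board' in det:
        m=det['board'][1][0]['mask'];w=onz(p,np.argwhere(m)[:,::-1],.012)[:,:2];print(i,cv2.minAreaRect((w*1000).astype(np.float32)))
E
python3 fit.py
```

```text
plate [0.5842 0.3445 0.0068] [np.float64(0.3), np.float64(0.3)] [[0.5834, 0.3439], [0.5838, 0.3433]]
leaf [0.4527 0.2918 0.0064] [np.float64(0.1), np.float64(0.1)] [[0.4528, 0.2914], [0.453, 0.2916]]
  rect ((453.1413879394531, 290.9270324707031), (41.043174743652344, 23.71808433532715), 0.044784341007471085)
  rect ((453.10845947265625, 292.4044189453125), (22.160205841064453, 48.84540939331055), 89.86698913574219)
star [ 0.4465 -0.0557  0.0035] [np.float64(0.7), np.float64(0.8), np.float64(0.2)] [[0.4476, -0.055], [0.448, -0.057], [0.448, -0.0573]]
post [0.5961 0.102  0.027 ] [np.float64(0.1), np.float64(0.1)] [[0.5969, 0.1053], [0.598, 0.1069]]
block [ 0.5638 -0.1427  0.0226] [np.float64(0.5), np.float64(0.5)] [[0.5637, -0.1421], [0.5633, -0.1435]]
  rect ((563.5940551757812, -141.92808532714844), (28.639331817626953, 30.73023223876953), 85.1087875366211)
  rect ((563.1229858398438, -143.0512237548828), (28.129440307617188, 29.061691284179688), 82.95280456542969)
boss [ 0.5661 -0.3576  0.0101] [np.float64(0.6), np.float64(0.6)] [[0.5654, -0.3588], [0.5656, -0.3576]]
ring [ 0.4479 -0.3153  0.022 ] [np.float64(0.3), np.float64(0.3)] [[0.4474, -0.3123], [0.4456, -0.3123]]
2 ((624.410400390625, -25.117141723632812), (290.03790283203125, 192.02960205078125), 82.03600311279297)
3 ((625.2367553710938, -24.698486328125), (292.3811340332031, 192.9611053466797), 82.07830810546875)
4 ((625.51025390625, -25.6358642578125), (292.94635009765625, 195.81875610351562), 82.36448669433594)
```

The wrist mosaic shows all the parts, and the board pose fits well: centre (0.625, -0.025), yaw ≈ -7.9°. The post and block it predicts agree with the measured ones to about 3 mm. I'll start with the ring, then check it with a picture.

```bash
cat > pp.py <<'E'
from h import *
B=np.array([.625,-.0252]);Y=-7.9;c,s=np.cos(np.radians(Y)),np.sin(np.radians(Y))
def bw(x,y): return B+np.array([[c,-s],[s,c]])@[x,y]
def pick(xy,yaw,z,w,open_w):
    env.gripper_to(open_w/.087)
    env.goto([*xy,.10],[180,0,yaw])
    hit=env.move_straight([*xy,z],force_limit=6)
    zz=env.read_state()['position'][2]
    if hit: zz+=.0015; env.move_straight([*xy,zz])
    env.gripper_to(max(0,w-.012)/.087,20)
    env.move_straight([*xy,.11],rate=.25)
    st=env.read_state(); print('pick',hit,'z',round(zz,4),'w',round(st['opening']*.087,4),'want',w,'f',st['finger_force'],'t',round(st['clock'],1))
    return zz
def place(xy,yaw,z,w):
    env.goto([*xy,.11],[180,0,yaw])
    hit=env.move_straight([*xy,z-.002],force_limit=4,rate=.08)
    zz=env.read_state()['position'][2]
    env.gripper_to((w+.014)/.087)
    env.move_straight([*xy,.11],rate=.25)
    print('place',hit,'z',round(zz,4),'want',round(z,4),'t',round(env.read_state()['clock'],1))
E
python3 - <<'E'
from pp import *
z=pick((.4465,-.3123),0,.003,.036,.062)
st=env.read_state()
if st['opening']*.087>.03:
    place(bw(.0175,0),Y,z+.012,.036)
p=env.grab_frame("top");cv2.imwrite("pics/t1.png",cv2.resize(p['image'][130:290,180:480],None,fx=2.5,fy=2.5))
E
```

```text
pick False z 0.0037 w 0.0341 want 0.036 f 19.999835598282516 t 12.2
place True z 0.0153 want 0.0157 t 15.8
```

View pics/t1.png

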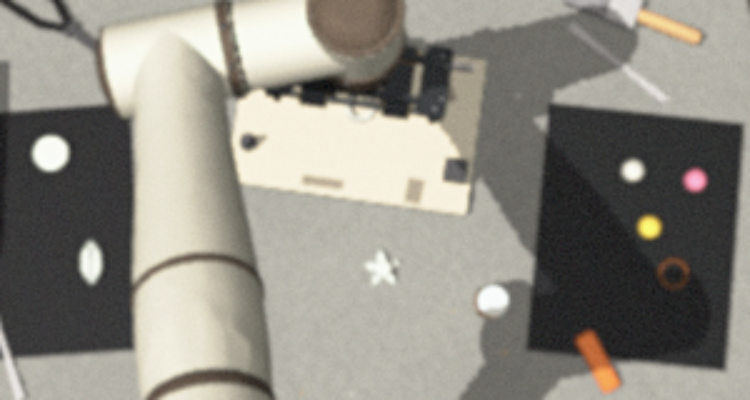

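The ring lies on the board at crop pixel (362,108), under the gripper, and the flux jar is unmoved at (492,300). The plate is next, and I'll check it before adding the boss.

Run:
```python
from pp import *
z=pick((.5838,.3440),-90,.003,.042,.066)
if env.read_state()['opening']*.087>.036:
    place(bw(-.045,0),-90+Y,z+.012,.042)
    env.goto([.52,-.08,.30],[180,0,-90])
    p=env.grab_frame("wrist");cv2.imwrite("pics/w10.png",p['image'])
    print(bw(-.045,0),bw(.0175,0))
    for t in("plate","ring"):
        for m in env.trace(p,t)[:2]:
            print(t,m['score'],onz(p,[np.argwhere(m['mask']).mean(0)[::-1]],.022))
```

```text
pick True z 0.0021 w 0.0413 want 0.042 f 19.995847642421722 t 20.3
place True z 0.0138 want 0.0141 t 23.9
[ 0.58042707 -0.019015  ] [ 0.64233392 -0.02760528]
plate 0.55 [[ 0.57843612 -0.01975875  0.022     ]]
ring 0.64 [[ 0.63942819 -0.02859233  0.022     ]]
```

View pics/w10.png

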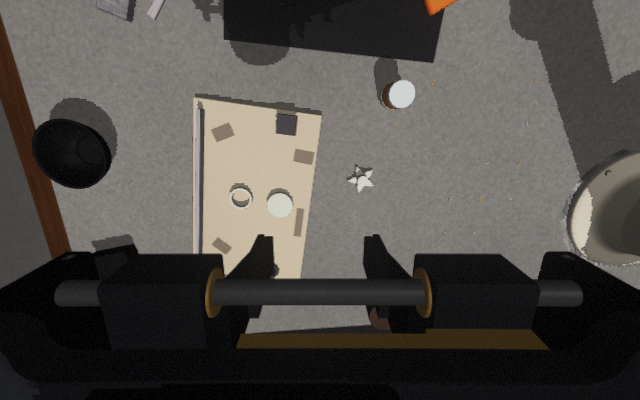

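The plate (279,205) and ring (241,197) sit flat on the board, both within 3 mm of target. Next come the boss and then the leaf.

Run:
```python
from pp import *
ok=lambda w:env.read_state()['opening']*.087>w
z=pick((.5656,-.3580),0,.003,.026,.050)
if not ok(.02): raise SystemExit
place((.5795,-.0194),-90+Y,z+.022,.026)
z=pick((.4529,.2917),0,.002,.022,.044)
if not ok(.016): raise SystemExit
place(bw(-.045,-.0625),-90+Y,z+.012,.022)
env.goto([.52,-.08,.30],[180,0,-90])
p=env.grab_frame("wrist");cv2.imwrite("pics/w11.png",p['image'])
for t,h in(("boss",.036),("leaf",.02),("star",.008),("plate",.022)):
    for m in env.trace(p,t)[:2]:
        print(t,round(m['score'],2),onz(p,[np.argwhere(m['mask']).mean(0)[::-1]],h)[0].round(4))
print(bw(-.045,-.0625),bw(-.045,.0625))
```

```text
pick True z 0.0021 w 0.0246 want 0.026 f 19.999506259337068 t 29.2
place True z 0.0236 want 0.0241 t 33.3
pick True z 0.002 w 0.0218 want 0.022 f 19.997774362564087 t 37.0
place True z 0.0138 want 0.014 t 40.7
boss 0.49 [ 0.6205 -0.0645  0.036 ]
boss 0.48 [ 0.5758 -0.0258  0.036 ]
leaf 0.9 [ 0.5689 -0.0833  0.02  ]
star 0.76 [ 0.4482 -0.0569  0.008 ]
star 0.5 [ 0.6457 -0.0259  0.008 ]
plate 0.59 [ 0.5631 -0.1423  0.022 ]
plate 0.56 [ 0.5789 -0.0175  0.022 ]
[ 0.57183679 -0.08092184] [0.58901736 0.04289185]
```

View pics/w11.png

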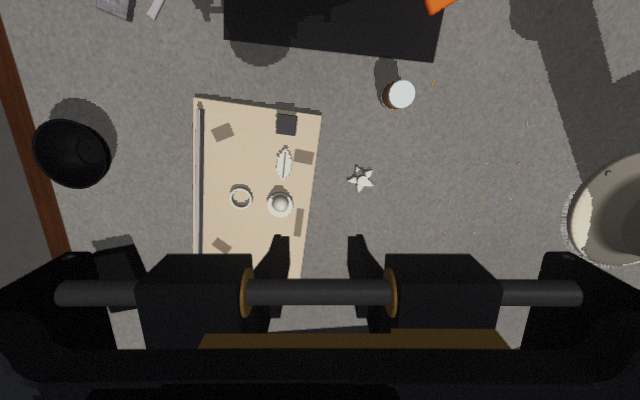

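The boss is on the plate (280,204) and the leaf is in the row (285,162). The star (361,179) is last, gripped by its stud.

Run:
```python
from pp import *
z=pick((.4475,-.0560),-90,.0095,.018,.042)
if env.read_state()['opening']*.087<.012: raise SystemExit
place(bw(-.045,.0625),-90+Y,z+.012,.018)
for i,q in enumerate(([.46,.0,.30],[.54,-.06,.30])):
    env.goto(q,[180,0,-90])
    p=env.grab_frame("wrist");cv2.imwrite(f"pics/w2{i}.png",cv2.resize(p['image'][60:320,160:460],None,fx=2.3,fy=2.3))
    for t,h in(("boss",.036),("leaf",.02),("star",.02),("plate",.022),("ring",.022)):
        for m in env.trace(p,t)[:2]:
            w=onz(p,[np.argwhere(m['mask']).mean(0)[::-1]],h)[0,:2]
            print(i,t,round(m['score'],2),(np.array([[c,s],[-s,c]])@(w-B)).round(4))
```

```text
pick False z 0.0103 w 0.0166 want 0.018 f 19.99944269657135 t 45.0
place True z 0.0218 want 0.0223 t 47.9
0 leaf 0.69 [-0.0458 -0.0645]
0 star 0.89 [-0.0471  0.0607]
0 plate 0.9 [-0.0484  0.0031]
0 ring 0.76 [ 0.0159 -0.002 ]
1 boss 0.55 [-0.0482 -0.0072]
1 leaf 0.88 [-0.0468 -0.0649]
1 star 0.84 [-0.0475  0.0583]
1 plate 0.71 [-0.044   0.0043]
1 ring 0.51 [ 0.0152 -0.0037]
```

View pics/w20.png

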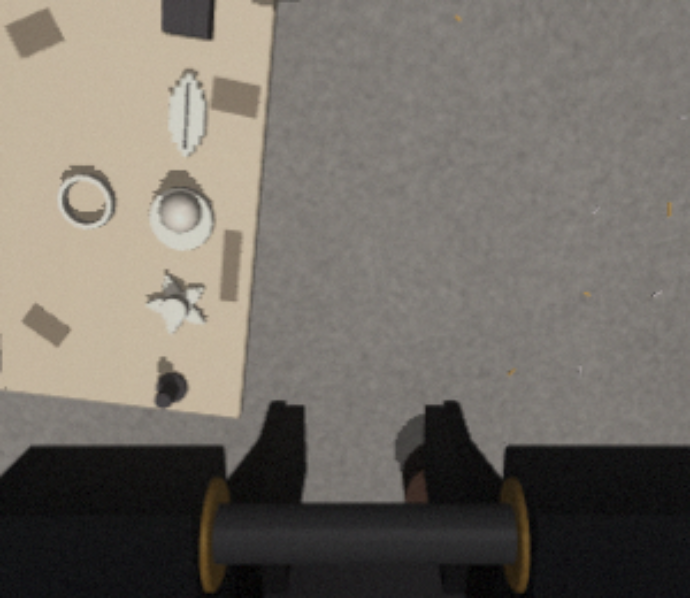

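View pics/w21.png

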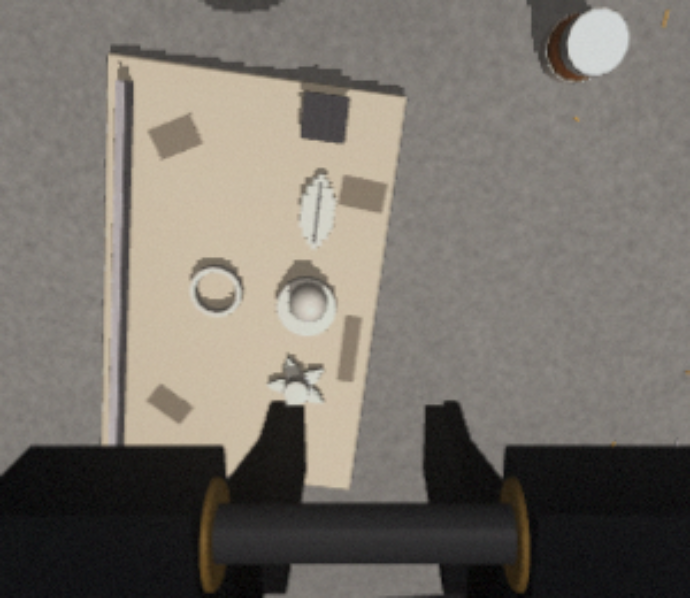

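Everything is in place, but the boss looks up to 5 mm off the plate's centre towards the leaf, against a limit of 8 mm. I'll measure that from two opposed close views.

Run:
```python
from h import *
import pickle
o=[]
for i,(q,y) in enumerate((([.57,-.07,.20],-90),([.59,.04,.20],80))):
    env.goto(q,[180,0,y]);p=env.grab_frame("wrist");o.append(p)
    K=np.array([[p['fx'],0,p['cx']],[0,p['fy'],p['cy']],[0,0,1]])
    Rm=rot(p['orientation']);v=Rm.T@(np.array([.5795,-.019,.022])-p['position'])
    u=cv2.projectPoints(np.array([[v[0],-v[1],-v[2]]]),np.zeros(3),np.zeros(3),K,np.array(p['D']))[0].ravel();print(u,p['position'])
    a,b=np.round(u).astype(int)
    cr=p['image'][max(0,b-35):b+35,max(0,a-35):a+35]; cv2.imwrite(f"pics/c{i}.png",cr)
    o[-1]=(p,max(0,a-35),max(0,b-35))
pickle.dump(o,open('c.pkl','wb'))
cv2.imwrite("pics/c.png",np.hstack([cv2.resize(cv2.imread(f"pics/c{i}.png"),(400,400),interpolation=cv2.INTER_CUBIC) for i in(0,1)]))
print(env.read_state()['clock'])
```

```text
[310.41072201 221.04101711] [ 0.56948055 -0.15503672  0.36427522]
[318.45921442 225.78683918] [0.60369935 0.12177619 0.36365019]
52.8333
```

View pics/c.png

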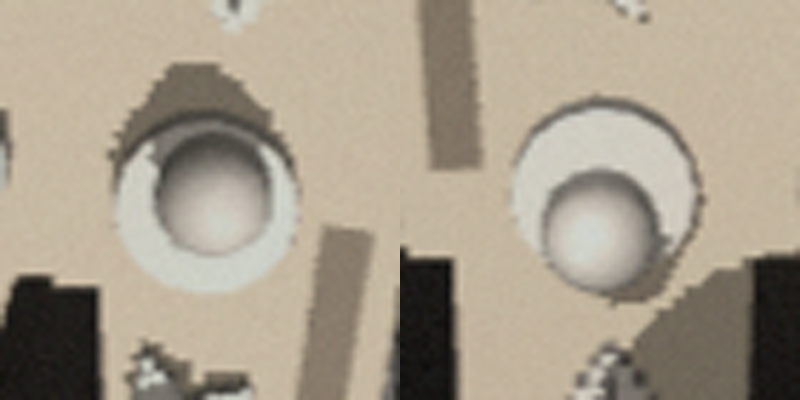

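The opposed views show the boss 5.4 mm towards -y and 1.1 mm towards -x of the plate's centre. The parallax I solved for (3.6 mm) matches the geometry. I'll re-grip the boss in the same attitude and shift it by that amount.

Run:
```python
from pp import *
import pickle
z=pick((.5795,-.0194),-90+Y,.0238,.026,.046)
if env.read_state()['opening']*.087<.02: raise SystemExit
q=bw(-.045,0.0)+np.array([-s,c])*.0050
place(q,-90+Y,.0241,.026)
for i,(g,y) in enumerate((([.57,-.07,.20],-90),([.59,.04,.20],80))):
    env.goto(g,[180,0,y]);p=env.grab_frame("wrist")
    a,b=((310,221),(318,226))[i]
    cv2.imwrite(f"pics/d{i}.png",p['image'][b-35:b+35,a-35:a+35])
cv2.imwrite("pics/d.png",np.hstack([cv2.resize(cv2.imread(f"pics/d{i}.png"),(400,400),interpolation=cv2.INTER_CUBIC) for i in(0,1)]))
env.goto([.50,.05,.35],[180,0,-90])
p=env.grab_frame("wrist");cv2.imwrite("pics/w30.png",p['image'])
print(env.read_state()['clock'])
```

```text
pick False z 0.0243 w 0.0249 want 0.026 f 19.999686498194933 t 57.6
place True z 0.0244 want 0.0241 t 60.0
65.6
```

View pics/d.png

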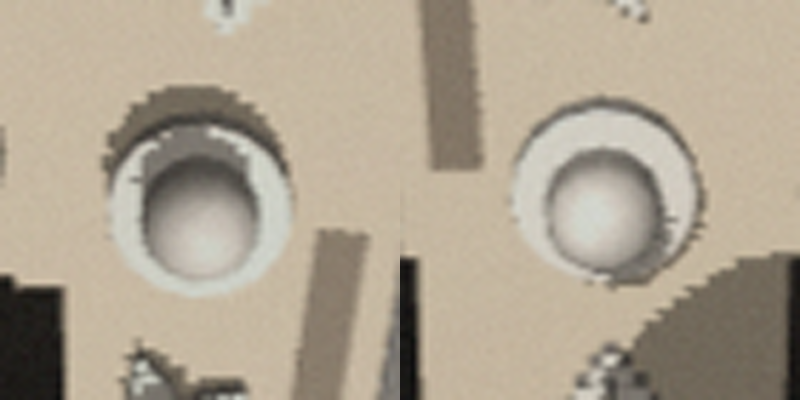

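View pics/w30.png

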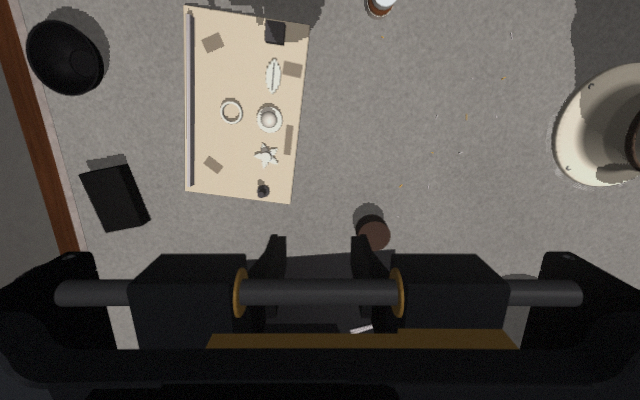

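The boss is now within about 1–2 mm of the plate's centre. In the last picture the row runs block (275,33), leaf (273,75), plate with boss (269,119), star (266,154), post (263,190), with the ring at (231,112). The robot is clear of everything, so I'm handing in.

```bash
python3 -c "
from h import *
print(env.close_job())"
```

```text
the job is handed in; nothing more can be done
None
```

I handed the job in at about 66 s of the 120 s allowed: my last camera views show all five parts laid out flat as asked, the boss within about 2 mm of the plate's centre and the flux jar unmoved, but `close_job()` returned no verdict.

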